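# Pack a food parcel in layers: divider, then tub

### The job

The bottom layer of snack cartons is already packed in the grey parcel box. Lay the plywood divider level on top of them inside the box, partition upwards and its long side along the box's, then stand the short lidded tub (not the tall one) upright on the divider in either of its two compartments. Set both down rather than dropping them.

Things in the scene. Friction and masses are not known exactly. Their poses are not given: they have to be found in the camera images.
- parcel_box: grey open plastic box, fixed, 240 (x) x 190 (y) x 115 mm outside, walls and floor 4 mm, with a lip 8 mm out round the rim. Origin: centre of the underside, z up. Two cardboard cartons 210 x 82 x 45 mm lie on its floor, long side along x: their top, where the divider rests, is 49 mm over the underside. Stands on the left or in the middle of the table, turned up to 0.3 rad.
- divider: plywood plate 200 (x) x 150 (y) x 6 mm, about 180 g, with an upright partition across its middle: 12 mm thick (x), 150 mm long (y), from 6 to 41 mm above the underside; pinch that. Origin: centre of the underside, z up. Compartments: its +x and -x halves, 94 x 150 mm each. Starts flat on the table, partition up, left or middle, turned up to 0.35 rad. Play in the box: 16 mm a side.
- short_tub: short round closed tub, white, flat grey lid, 58 mm across, 48 mm tall, about 120 g. Origin: centre of the underside, z up. Starts upright on the table at the robot's right, in a row along x with a tall tub of the same look (58 x 110 mm) and a can (72 x 105 mm), any order, some 120 mm apart. On the divider its top is below the box's rim.

How it is judged:
By the outcome, as a careful person would: the job done as asked, in the order asked, and still so for the second after the job is handed in, with the robot touching nothing.
It also fails if it takes over 64 s, if anything falls off the work surface, if the arm or the gripper's body presses on something with over 40 N, if the wrist force passes 120 N, or if a joint passes its speed limit or range.

### The arm

A 6-joint arm with a two-finger parallel gripper is mounted at the origin on the work surface. World frame = base frame: x ahead of the robot, y to its left, z up, the work surface at z = 0. Lengths are in m, angles in rad, forces in N, time in s.
With the tool pointing down it reaches from about 0.35 to 0.775 m from the base axis. Payload 7.3 kg.
Tool frame: the origin (TCP) lies midway between the tips of the shut fingers; the grasp point (between the pads) lies 19 mm behind it (robot.grip_depth is the z of the grasp point in the tool frame, in m); z points along the fingers, y is the line along which they close (so a half turn about z gives the same grasp; the last joint's range is limited). The gripper opens to 92 mm and grips with 3 to 60 N. Pads are 19 mm wide; open, the fingers measure 130 mm over their backs; the gripper's body (75 mm by 190 mm) begins 47 mm behind the grasp point.
Start: joints at [1.134, 0.342, 1.524, -0, 1.275, -0.146], TCP at [0.151, 0.503, 0.227] pointing down, gripper open.
Joint ranges: [-2.53, 2.53], [-0.77, 2.02], [0.04, 2.7], [-1, 4.14], [0.28, 2.66], [-3.11, 3.11]. Speed limits (rad/s): [2.57, 2.57, 3.14, 3.14, 3.14, 3.14].

### API

Orientations are given as [roll, pitch, yaw] about the fixed x, y, z axes, in that order (R = Rz(yaw) Ry(pitch) Rx(roll)).
In Python, from cell import robot, viewer gives the robot as it stands.
- The arm moves only by the tool step_arm, never from a script. Its argument "increments" is a list of rows, each an object with "delta_pos": the shift along the tool's x, y, z in cm, a list of three; "dr": the turn, a rotation vector about the tool's x, y, z in degrees, a list of three; "fingers": the closure, from -1 (fully open) to 1 (shut), so that 0 is half open. In form: [{"delta_pos": [tx, ty, tz], "dr": [wx, wy, wz], "fingers": fingers}, ...]. A call has exactly 5 rows; each row is the pose to reach, as a shift and turn from the pose commanded when the call began, along the tool's axes at that moment; what a row does not reach only later rows make up. A row lasts 1/8 s, in which the tool goes at most 62.5 mm and 10.7 degrees, less where a joint would pass 70% of its speed; a pose out of reach is approached as far as the arm can. A call with a gripper value outside its range is refused whole. The fingers move at their own pace and stop on an object; "newtons" is the grip in N (left out, the last holds). Time passes only in rows, so rows that repeat a pose let the fingers close, or fill a call up. It gives the time, the measured TCP pose, the force, the opening and the grip force at its end, in the units of the state.
- robot.observe(): the state, without advancing time (a new reading comes with each control period).
- viewer.read_camera(name): name is "scene" or "top" or "wrist"; returns the picture (480x640x3 uint8, red, green, blue); there is no depth.
- viewer.camera_params(name): a dict with "K" (3x3 intrinsics, pixels), "k1" (the pictures are not rectified: a ray, as slopes to the right and down, at radius r is drawn at 1 + k1 r^2 times it, then the intrinsics apply), "T" (4x4, takes a point from camera to world coordinates). Camera axes: x right, y down, z forward; pixel columns grow to the right and rows downward; lengths in m; the calibration is good to about 2 mm. A picture is of the moment at which its call begins: read the wrist's pose just before it. camera_params takes no time and is no camera call; for the wrist camera it gives the pose at the moment of the call.
- robot.hand_in(): hands the job in; it is judged then, once.
The state is a dict: "time": time; "qpos": joint angles; "qvel": joint speeds; "joint_efforts": joint torques, N m; "tool_pos": TCP position; "tool_rot": TCP orientation; "contact_force": force on the tool from outside, world axes, zero at the start; "torque": the same for the moment, N m; "opening": finger opening in m; "grip_force": force on a finger pad.
Only numpy, scipy, OpenCV 4.12 (cv2) and the standard library are available. Lean on these libraries where they do the work, as an engineer would, in place of code of your own. Each camera call takes 0.05 s, during which the arm holds its last target. There are 200 camera calls.

## Working session

There is one attempt and no reset: what is moved stays moved. The work goes in short steps, Python scripts to look and compute and a tool call to move; the robot and the scene stay as the last step left them, time stands still between calls to the robot, and variables do not carry over. Pictures are saved under pics/ and viewed, at most 10 in all, crops included, and the job is handed in when it is done.

Besides the shell and the picture viewer there is one more tool, called after "Call:" as name(argument=value, ...) on one line, values as JSON. step_arm: Moves the arm, as the interface text tells. Its arguments: {"type":"object","properties":{"increments":{"type":"array"},"newtons":{"type":"number"}},"required":["increments"]}

```bash
mkdir -p pics; ls
python3 - <<'E'
from cell import robot, viewer
import cv2, numpy as np
s=robot.observe(); print(s['tool_pos'],s['tool_rot'],s['time'],s['opening'],robot.grip_depth)
for n in ['scene','top']:
    im=viewer.read_camera(n); cv2.imwrite(f'pics/{n}0.png',im[:,:,::-1])
    p=viewer.camera_params(n); print(n,np.round(p['K'],1).tolist(),p['k1'],np.round(p['T'],3).tolist())
E
```

```text
pics
[0.15033218 0.50259226 0.22603919] [-3.14006963e+00 -2.13807205e-04  2.85079627e+00] 0.0 0.09205693846826836 -0.0188
scene [[583.3, 0.0, 309.8], [0.0, 583.3, 231.5], [0.0, 0.0, 1.0]] -0.11806406821654057 [[-0.755, 0.427, -0.497, 1.075], [0.655, 0.501, -0.565, 0.652], [0.007, -0.753, -0.658, 0.829], [0.0, 0.0, 0.0, 1.0]]
top [[573.7, 0.0, 322.9], [0.0, 573.7, 240.2], [0.0, 0.0, 1.0]] -0.16166786835743122 [[-0.028, -0.998, 0.059, 0.399], [-1.0, 0.029, 0.008, -0.029], [-0.01, -0.058, -0.998, 1.312], [0.0, 0.0, 0.0, 1.0]]
```

View pics/top0.png

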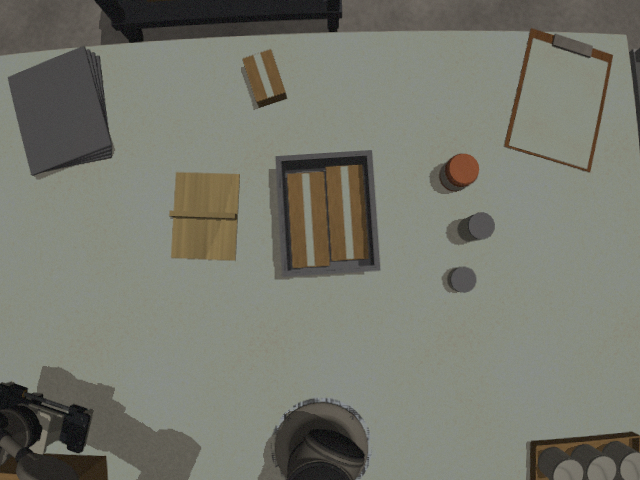

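View pics/scene0.png

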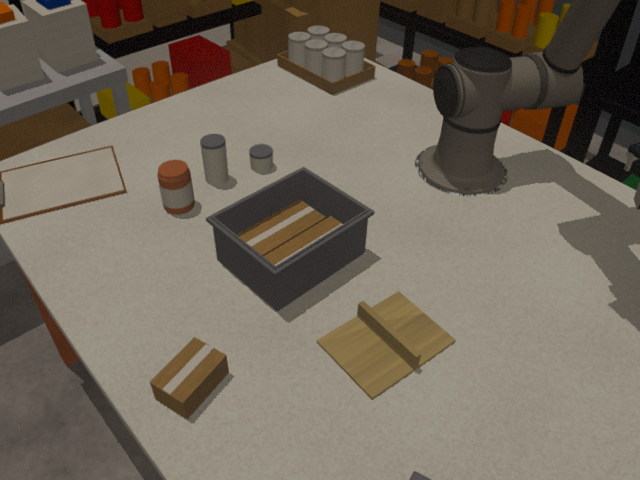

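Top view: the box is centred near (328,213), the divider near (205,216) with its long side along world x, and the short tub lid near (462,279) next to the tall tub at (481,226). The scene view confirms which tub is the short one and that the partition is up.

```bash
cat > h.py <<'E'
from cell import robot, viewer
import cv2, numpy as np
from scipy.spatial.transform import Rotation as R
def rays(p,uv):
    n=cv2.undistortPoints(np.float64(uv).reshape(-1,1,2),p['K'],np.array([p['k1'],0,0,0.])).reshape(-1,2)
    return np.c_[n,np.ones(len(n))]@p['T'][:3,:3].T
def cast(p,uv,z):
    d=rays(p,uv); o=p['T'][:3,3]
    return (o+d*((z-o[2])/d[:,2])[:,None])[:,:2]
def big(mask,roi=None):
    m=mask.astype(np.uint8)*255
    if roi: k=np.zeros_like(m); x0,y0,x1,y1=roi; k[y0:y1,x0:x1]=1; m*=k
    m=cv2.morphologyEx(m,cv2.MORPH_OPEN,np.ones((3,3)))
    c,_=cv2.findContours(m,cv2.RETR_EXTERNAL,cv2.CHAIN_APPROX_NONE)
    return max(c,key=cv2.contourArea).reshape(-1,2).astype(float) if c else None
def rect(xy):
    (c,s,a)=cv2.minAreaRect((xy*1000).astype(np.float32))
    if s[0]<s[1]: s=s[::-1]; a+=90
    return np.array(c)/1000,s,(a+90)%180-90   # angle of long side from world x
def goto(pos,yaw):
    s=robot.observe(); r=R.from_euler('xyz',s['tool_rot']); t=R.from_euler('xyz',[np.pi,0,yaw])
    d=r.inv().apply(np.array(pos)-s['tool_pos'])*100
    print('delta cm',np.round(d,2),'dr deg',np.round((r.inv()*t).as_rotvec(degrees=True),1))
E
python3 - <<'E'
from h import *
for n in ['top']:
    p=viewer.camera_params(n); im=viewer.read_camera(n); hsv=cv2.cvtColor(im,cv2.COLOR_RGB2HSV)
    H,S,V=[hsv[...,i].astype(int) for i in range(3)]
    for q in [(190,190),(205,215),(290,265),(462,279),(250,300),(280,200),(355,165)]: print(q,hsv[q[1],q[0]])
    div=big((H>10)&(H<30)&(S>60)&(V>90),(150,150,255,280)); print('div',rect(cast(p,div,.006)))
    par=big((H>10)&(H<30)&(S>60)&(V<125),(150,190,255,235)); print('part',par.min(0),par.max(0))
    box=big((V<110)&(S<90),(262,140,395,290)); print('box',rect(cast(p,box,.115)), box.min(0),box.max(0))
    for nm,roi,z in [('short',(440,260,485,300),.048),('tall',(455,205,500,245),.11)]:
        t=big((V<130)&(S<60),roi); c,r=cv2.minEnclosingCircle(cast(p,t,z).astype(np.float32)); print(nm,c,r)
E
```

```text
(190, 190) [ 21 112 121]
(205, 215) [ 20 109 119]
(290, 265) [150   6  43]
(462, 279) [10  9 85]
(250, 300) [ 40  22 141]
(280, 200) [45  6 80]
(355, 165) [ 18 132 110]
div (array([0.58965594, 0.25319162]), (158.10926818847656, 103.08727264404297), 85.88496398925781)
part [172. 190.] [236. 234.]
box (array([ 0.52491803, -0.02093275]), (259.8672790527344, 221.63185119628906), 1.9281749725341797) [269. 150.] [379. 278.]
short (0.3796742260456085, -0.31661421060562134) 0.03996323049068451
tall (0.4814821183681488, -0.3381548523902893) 0.049565721303224564
```

Run:
```python
from h import *
p=viewer.camera_params('top'); im=viewer.read_camera('top'); hsv=cv2.cvtColor(im,cv2.COLOR_RGB2HSV)
H,S,V=[hsv[...,i].astype(int) for i in range(3)]
print('lid row V',V[279,436:484].tolist()); print('S',S[279,436:484].tolist())
print('box row',V[230,266:292].tolist(),V[230,365:385].tolist()); print('S',S[230,266:292].tolist())
print('boxcol',V[262:284,330].tolist())
div=big((H>10)&(H<30)&(S>65)&(V>50),(150,150,255,280)); print('div',rect(cast(p,div,.006)),div.min(0),div.max(0))
print('div col',V[205:225,190].tolist(),V[205:225,220].tolist())
for hi in (12,16,20):
    box=big((V<98)&(S<hi),(262,140,395,290)); print('box',hi,rect(cast(p,box,.115)))
    t=big((V<98)&(S<hi),(440,260,485,300)); c,r=cv2.minEnclosingCircle(cast(p,t,.048).astype(np.float32)); print(c,r)
```

```text
lid row V [139, 141, 142, 141, 142, 121, 98, 98, 99, 97, 93, 72, 57, 57, 51, 82, 85, 85, 84, 82, 85, 85, 84, 87, 85, 84, 83, 84, 85, 84, 86, 85, 88, 86, 83, 83, 86, 85, 85, 88, 118, 142, 143, 141, 142, 140, 138, 141]
S [24, 18, 16, 16, 22, 21, 31, 29, 36, 26, 33, 35, 22, 31, 30, 9, 6, 6, 3, 6, 6, 6, 3, 6, 6, 9, 6, 6, 6, 9, 9, 3, 12, 6, 3, 3, 6, 6, 6, 9, 17, 20, 18, 20, 18, 18, 24, 20]
box row [142, 143, 141, 140, 142, 122, 94, 95, 95, 95, 92, 91, 93, 90, 82, 82, 75, 71, 74, 54, 36, 30, 47, 55, 89, 113] [68, 61, 59, 43, 34, 36, 41, 72, 79, 81, 84, 85, 102, 132, 142, 139, 140, 139, 139, 141]
S [22, 25, 22, 24, 27, 29, 22, 27, 32, 35, 28, 28, 36, 20, 6, 3, 7, 4, 3, 9, 14, 17, 16, 5, 100, 117]
boxcol [78, 80, 78, 83, 86, 85, 86, 82, 76, 87, 82, 88, 95, 107, 130, 140, 140, 141, 141, 142, 142, 142]
div (array([0.54114508, 0.25675137]), (200.20704650878906, 157.9378662109375), -3.9855575561523438) [170. 173.] [239. 259.]
div col [118, 121, 118, 123, 123, 122, 123, 122, 123, 124, 120, 101, 53, 87, 119, 117, 119, 118, 120, 117] [120, 120, 120, 121, 124, 121, 120, 118, 116, 117, 116, 118, 109, 50, 75, 92, 123, 122, 125, 134]
box 12 (array([ 0.41154486, -0.02079625]), (174.3636932373047, 22.54631996154785), -87.94145345687866)
(0.3781316876411438, -0.32607120275497437) 0.028450002893805504
box 16 (array([ 0.52723578, -0.02859747]), (255.0532684326172, 204.6173553466797), 1.9305211305618286)
(0.37809982895851135, -0.3251555562019348) 0.029350988566875458
box 20 (array([ 0.52698285, -0.0286451 ]), (255.53170776367188, 204.70399475097656), 1.8876630067825317)
(0.37809982895851135, -0.3251555562019348) 0.029350988566875458
```

```bash
python3 -c "
from h import *
goto([.541,.2528,.19],np.radians(86)); print(robot.observe()['time'])"
```

```text
delta cm [-44.59 -12.74   3.64] dr deg [-0.   0.  77.3]
0.2
```

Call:
step_arm(increments=[{"delta_pos": [-5, -1.4, 0.4], "dr": [0, 0, 8.5], "fingers": 0}, {"delta_pos": [-10, -2.8, 0.8], "dr": [0, 0, 17], "fingers": 0}, {"delta_pos": [-15, -4.2, 1.2], "dr": [0, 0, 25.5], "fingers": 0}, {"delta_pos": [-20, -5.6, 1.6], "dr": [0, 0, 34], "fingers": 0}, {"delta_pos": [-25, -7, 2], "dr": [0, 0, 42.5], "fingers": 0}], newtons=25)

```text
time: 0.82
tool_pos: [0.3712, 0.3631, 0.2066]
tool_rot: [-3.142, -0.0, 2.104]
contact_force: [1.0, -0.2, -0.4]
opening: 0.0476
grip_force: 0.0
```

```bash
python3 -c "
from h import *
s=robot.observe(); print(s['time'],s['tool_pos'],s['tool_rot'],s['opening'])
goto([.541,.2528,.19],np.radians(86))"
```

```text
0.825 [0.37118731 0.36313819 0.20655297] [-3.14158938e+00 -1.37084373e-04  2.10409071e+00] 0.047638654444963846
delta cm [-18.13   9.01   1.65] dr deg [-0.  -0.  34.6]
```

Call:
step_arm(increments=[{"delta_pos": [-4.5, 2.2, 0.4], "dr": [0, 0, 8.7], "fingers": 0}, {"delta_pos": [-9, 4.5, 0.8], "dr": [0, 0, 17.4], "fingers": 0}, {"delta_pos": [-13.5, 6.7, 1.2], "dr": [0, 0, 26], "fingers": 0}, {"delta_pos": [-18, 9, 1.6], "dr": [0, 0, 34.6], "fingers": 0}, {"delta_pos": [-18.1, 9, 1.6], "dr": [0, 0, 34.6], "fingers": 0}])

```text
time: 1.45
tool_pos: [0.5422, 0.2526, 0.1896]
tool_rot: [-3.141, 0.001, 1.5]
contact_force: [-0.2, 0.6, -0.2]
opening: 0.0457
grip_force: 0.0
```

Run:
```python
from h import *
s=robot.observe(); print(s['time'],s['tool_pos'],s['tool_rot'])
p=viewer.camera_params('wrist'); im=viewer.read_camera('wrist'); cv2.imwrite('pics/w1.png',im[:,:,::-1])
print(np.round(p['T'],3).tolist(), p['k1'])
goto([.541,.2528,.19],np.radians(86))
```

```text
1.45 [0.54220805 0.2525628  0.18955672] [-3.14109257e+00  7.66706299e-04  1.50021262e+00]
[[0.997, -0.068, -0.02, 0.549], [-0.071, -0.958, -0.278, 0.327], [-0.0, 0.279, -0.96, 0.347], [0.0, 0.0, 0.0, 1.0]] -0.03352714362705491
delta cm [-0.09  0.04 -0.02] dr deg [-0.1  0.   0.1]
```

View pics/w1.png

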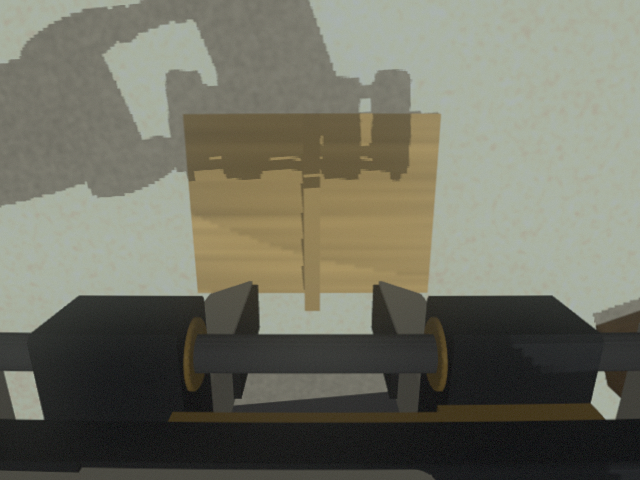

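The wrist view shows plate corners at (183,113), (440,113), (430,293) and (197,293). The partition top runs from about (311,187) to (312,310), centred between the fingers.

Run:
```python
from h import *
p=viewer.camera_params('wrist')
c=cast(p,[(183.5,113),(440.5,113),(430,293),(197.5,293)],.006); print(c,c.mean(0),np.degrees(np.arctan2(*(c[1]-c[0]+c[2]-c[3])[::-1])))
t=cast(p,[(304,310),(320,310),(303,187),(319.5,187)],.041); print(t,(t[2:].mean(0)-t[:2].mean(0)))
goto([.541,.2528,.012],np.radians(86))
```

```text
[[0.4449269  0.33572381]
 [0.64353675 0.32219887]
 [0.6362912  0.17154124]
 [0.43417219 0.18517017]] [0.53973176 0.25365852] -3.876506713979631
[[0.52780135 0.17982568]
 [0.54041114 0.17897685]
 [0.534425   0.27745055]
 [0.54636799 0.27664035]] [0.00629025 0.09764418]
delta cm [-0.08  0.06 17.78] dr deg [-0.1  0.   0.1]
```

Call:
step_arm(increments=[{"delta_pos": [0, -0.05, 5], "dr": [0, 0, 0], "fingers": 0}, {"delta_pos": [0, -0.1, 10], "dr": [0, 0, 0], "fingers": 0}, {"delta_pos": [0, -0.1, 14.5], "dr": [0, 0, 0], "fingers": 0}, {"delta_pos": [0, -0.1, 17], "dr": [0, 0, 0], "fingers": 0}, {"delta_pos": [0, -0.1, 17.7], "dr": [0, 0, 0], "fingers": 0}])

```text
time: 2.12
tool_pos: [0.537, 0.2556, 0.0123]
tool_rot: [-3.138, 0.001, 1.507]
contact_force: [0.4, 0.1, -0.6]
opening: 0.0456
grip_force: 0.0
```

Call:
step_arm(increments=[{"delta_pos": [0, 0, 0], "dr": [0, 0, 0], "fingers": 0.4}, {"delta_pos": [0, 0, 0], "dr": [0, 0, 0], "fingers": 0.7}, {"delta_pos": [0, 0, 0], "dr": [0, 0, 0], "fingers": 1}, {"delta_pos": [0, 0, 0], "dr": [0, 0, 0], "fingers": 1}, {"delta_pos": [0, 0, 0], "dr": [0, 0, 0], "fingers": 1}], newtons=35)

```text
time: 2.75
tool_pos: [0.5395, 0.2552, 0.0145]
tool_rot: [3.14, -0.001, 1.505]
contact_force: [-1.3, -0.8, 4.7]
opening: 0.0117
grip_force: 35.0
```

Call:
step_arm(increments=[{"delta_pos": [0, 0, -1], "dr": [0, 0, 0], "fingers": 1}, {"delta_pos": [0, 0, -4], "dr": [0, 0, 0], "fingers": 1}, {"delta_pos": [0, 0, -9], "dr": [0, 0, 0], "fingers": 1}, {"delta_pos": [0, 0, -14], "dr": [0, 0, 0], "fingers": 1}, {"delta_pos": [0, 0, -16.5], "dr": [0, 0, 0], "fingers": 1}])

```text
time: 3.38
tool_pos: [0.5397, 0.2553, 0.1822]
tool_rot: [3.138, -0.002, 1.505]
contact_force: [-0.2, -0.5, -1.9]
opening: 0.0117
grip_force: 35.0
```

```bash
python3 -c "
from h import *
s=robot.observe(); print(s['tool_pos'],s['tool_rot'],s['opening'])
goto([.527,-.0287,.178],np.radians(91.9))"
```

```text
[0.53973494 0.25529671 0.18219153] [ 3.13777664e+00 -1.57380194e-03  1.50523557e+00] 0.011712226380363414
delta cm [-28.42   0.59   0.38] dr deg [ 0.2 -0.1 -5.7]
```

Call:
step_arm(increments=[{"delta_pos": [-3, 0.1, 0], "dr": [0, 0, -1], "fingers": 1}, {"delta_pos": [-8, 0.2, 0], "dr": [0, 0, -2], "fingers": 1}, {"delta_pos": [-13, 0.3, 0], "dr": [0, 0, -3], "fingers": 1}, {"delta_pos": [-18, 0.4, 0], "dr": [0, 0, -4], "fingers": 1}, {"delta_pos": [-23, 0.5, 0], "dr": [0, 0, -5], "fingers": 1}])

```text
time: 4.0
tool_pos: [0.5284, 0.0237, 0.179]
tool_rot: [-3.141, -0.0, 1.593]
contact_force: [0.7, 0.9, -1.9]
opening: 0.0119
grip_force: 35.0
```

Call:
step_arm(increments=[{"delta_pos": [-2.5, 0, 0], "dr": [0, 0, -0.7], "fingers": 1}, {"delta_pos": [-4, 0, 0], "dr": [0, 0, -0.7], "fingers": 1}, {"delta_pos": [-5.1, -0.4, 0], "dr": [0, 0, -0.7], "fingers": 1}, {"delta_pos": [-5.1, -0.4, 0], "dr": [0, 0, -0.7], "fingers": 1}, {"delta_pos": [-5.1, -0.4, 0], "dr": [0, 0, -0.7], "fingers": 1}])

```text
time: 4.62
tool_pos: [0.526, -0.025, 0.1787]
tool_rot: [-3.142, -0.0, 1.605]
contact_force: [-0.1, 0.7, -1.5]
opening: 0.0119
grip_force: 35.0
```

Run:
```python
from h import *
s=robot.observe(); print(s['tool_pos'],s['tool_rot'],s['opening'])
goto([.527,-.0267,.178],np.radians(91.9))
a=viewer.read_camera('wrist'); b=viewer.read_camera('scene')
cv2.imwrite('pics/w2.png',a[:,:,::-1]); cv2.imwrite('pics/s2.png',cv2.resize(b[100:340,160:480,::-1],None,fx=2.,fy=2.))
```

```text
[ 0.5259635  -0.02504277  0.17871466] [-3.14156777e+00 -4.21307956e-04  1.60541680e+00] 0.011910045153720803
delta cm [-0.17  0.1   0.07] dr deg [-0.  -0.   0.1]
```

View pics/w2.png

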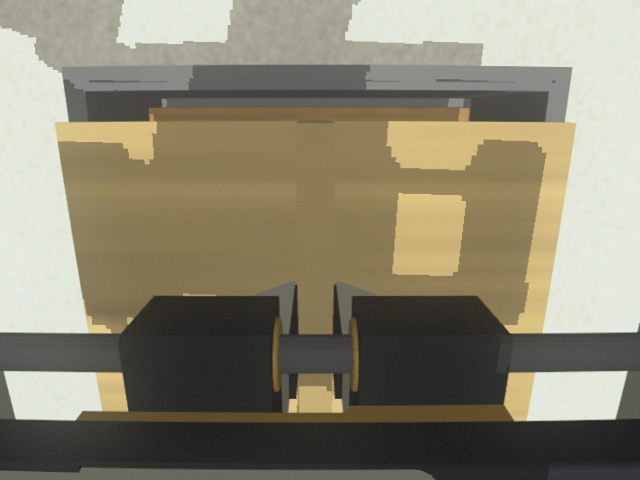

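The plate's far edge runs (56,123)-(576,123) and the rim's far outer edge (63,67)-(572,67). They look parallel and centred.

Run:
```python
from h import *
p=viewer.camera_params('wrist'); 
for z in (.170,.172):
    a=cast(p,[(56,122.5),(576,122.5)],z); print('plate',a.round(4).tolist(),a.mean(0),np.linalg.norm(a[1]-a[0]))
b=cast(p,[(63,67),(572,67)],.115); print('rim',b.round(4).tolist(),b.mean(0),np.linalg.norm(b[1]-b[0]))
for q in (a,b): d=q[1]-q[0]; print(np.degrees(np.arctan2(d[1],d[0])))
n=np.array([-np.sin(np.radians(1.9)),np.cos(np.radians(1.9))])
print('centres', a.mean(0)-.075*n, b.mean(0)-.103*n)
```

```text
plate [[0.4253, 0.0434], [0.6246, 0.0503]] [0.52498826 0.04687552] 0.19942565203574333
plate [[0.4265, 0.0435], [0.6234, 0.0503]] [0.52498181 0.04690851] 0.1970333753222213
rim [[0.3994, 0.0682], [0.6506, 0.0769]] [0.52498538 0.07256537] 0.2512909646457928
1.9822387083956967
1.991425529542587
centres [ 0.52746845 -0.02805026] [ 0.52840036 -0.03037801]
```

Call:
step_arm(increments=[{"delta_pos": [-0.1, 0.1, 2], "dr": [0, 0, 0], "fingers": 1}, {"delta_pos": [-0.1, 0.1, 5], "dr": [0, 0, 0], "fingers": 1}, {"delta_pos": [-0.1, 0.1, 8], "dr": [0, 0, 0], "fingers": 1}, {"delta_pos": [-0.1, 0.1, 10], "dr": [0, 0, 0], "fingers": 1}, {"delta_pos": [-0.1, 0.1, 10.8], "dr": [0, 0, 0], "fingers": 1}])

```text
time: 5.35
tool_pos: [0.5265, -0.0262, 0.0696]
tool_rot: [-3.14, -0.001, 1.605]
contact_force: [0.3, 1.1, -1.4]
opening: 0.0116
grip_force: 35.0
```

Call:
step_arm(increments=[{"delta_pos": [0, 0, 0.1], "dr": [0, 0, 0], "fingers": 1}, {"delta_pos": [0, 0, 0.2], "dr": [0, 0, 0], "fingers": 1}, {"delta_pos": [0, 0, 0.3], "dr": [0, 0, 0], "fingers": 1}, {"delta_pos": [0, 0, 0.4], "dr": [0, 0, 0], "fingers": 1}, {"delta_pos": [0, 0, 0.5], "dr": [0, 0, 0], "fingers": 1}])

```text
time: 5.98
tool_pos: [0.5271, -0.0269, 0.0659]
tool_rot: [3.141, -0.0, 1.605]
contact_force: [0.4, 0.0, -1.9]
opening: 0.0118
grip_force: 35.0
```

Continuing down in small steps until contact.

Call:
step_arm(increments=[{"delta_pos": [0, 0, 0.08], "dr": [0, 0, 0], "fingers": 1}, {"delta_pos": [0, 0, 0.16], "dr": [0, 0, 0], "fingers": 1}, {"delta_pos": [0, 0, 0.24], "dr": [0, 0, 0], "fingers": 1}, {"delta_pos": [0, 0, 0.3], "dr": [0, 0, 0], "fingers": 1}, {"delta_pos": [0, 0, 0.3], "dr": [0, 0, 0], "fingers": 1}])

```text
time: 6.6
tool_pos: [0.5271, -0.0268, 0.0635]
tool_rot: [3.141, 0.0, 1.605]
contact_force: [-2.4, -0.7, 6.7]
opening: 0.0115
grip_force: 35.0
```

Call:
step_arm(increments=[{"delta_pos": [0, 0, 0], "dr": [0, 0, 0], "fingers": 0.7}, {"delta_pos": [0, 0, 0], "dr": [0, 0, 0], "fingers": 0.5}, {"delta_pos": [0, 0, 0], "dr": [0, 0, 0], "fingers": 0.3}, {"delta_pos": [0, 0, 0], "dr": [0, 0, 0], "fingers": 0.3}, {"delta_pos": [0, 0, 0], "dr": [0, 0, 0], "fingers": 0.3}])

```text
time: 7.22
tool_pos: [0.527, -0.0268, 0.0626]
tool_rot: [-3.142, -0.0, 1.605]
contact_force: [0.7, -0.2, -0.2]
opening: 0.0317
grip_force: 0.0
```

Call:
step_arm(increments=[{"delta_pos": [0, 0, -1], "dr": [0, 0, 0], "fingers": 0.3}, {"delta_pos": [0, 0, -4], "dr": [0, 0, 0], "fingers": 0.3}, {"delta_pos": [0, 0, -8], "dr": [0, 0, 0], "fingers": 0}, {"delta_pos": [0, 0, -12], "dr": [0, 0, 0], "fingers": 0}, {"delta_pos": [0, 0, -15], "dr": [0, 0, 0], "fingers": -1}])

```text
time: 7.85
tool_pos: [0.5274, -0.0269, 0.2154]
tool_rot: [3.139, 0.001, 1.605]
contact_force: [0.5, 1.2, -0.0]
opening: 0.0519
grip_force: 0.0
```

Run:
```python
from h import *
s=robot.observe(); print(s['time'],s['tool_pos'],s['tool_rot'],s['opening'])
goto([.378,-.3255,.22],0)
p=viewer.camera_params('wrist');a=viewer.read_camera('wrist'); np.save('p.npy',p['T'])
b=viewer.read_camera('scene')
c=np.hstack([cv2.resize(a,(480,360)),cv2.resize(b[140:320,190:390],(320,288))[:288] if 0 else cv2.resize(b[140:340,200:380],(320,360))])
cv2.imwrite('pics/c3.png',c[:,:,::-1]); cv2.imwrite('pics/w3.png',a[:,:,::-1])
```

```text
7.85 [ 0.5273653  -0.02688481  0.21538355] [3.13906903e+00 5.13148815e-04 1.60468405e+00] 0.051915791060062194
delta cm [-29.34 -15.94  -0.49] dr deg [ 0.1 -0.1 91.9]
```

View pics/c3.png

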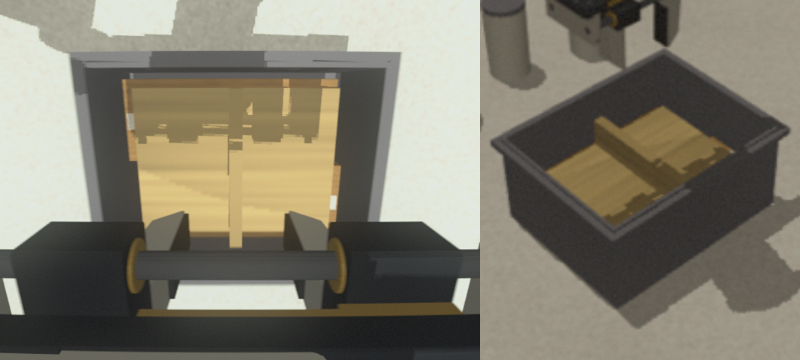

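The divider lies flat in the box with its partition up and its long side along the box's. Next, the tub.

Call:
step_arm(increments=[{"delta_pos": [-3, -1.6, 0], "dr": [0, 0, 10], "fingers": -1}, {"delta_pos": [-6.5, -3.5, 0], "dr": [0, 0, 20], "fingers": -1}, {"delta_pos": [-10, -5.4, 0], "dr": [0, 0, 30], "fingers": -1}, {"delta_pos": [-13.5, -7.3, 0], "dr": [0, 0, 40], "fingers": -1}, {"delta_pos": [-17, -9.2, 0], "dr": [0, 0, 50], "fingers": -1}])

```text
time: 8.57
tool_pos: [0.4398, -0.2007, 0.2123]
tool_rot: [-3.141, 0.0, 0.726]
contact_force: [0.6, -1.6, -0.9]
opening: 0.0919
grip_force: 0.0
```

```bash
python3 -c "
from h import *
s=robot.observe(); print(s['time'],s['tool_pos'],s['tool_rot'],s['opening'])
goto([.378,-.3255,.2],0)"
```

```text
8.575 [ 0.43983183 -0.20066875  0.21225018] [-3.14071282e+00  9.26044724e-05  7.26264797e-01] 0.09190983166022404
delta cm [-12.91   5.23   1.22] dr deg [-0.   0.  41.6]
```

Call:
step_arm(increments=[{"delta_pos": [-3.5, 1.3, 0.3], "dr": [0, 0, 10.4], "fingers": -1}, {"delta_pos": [-7, 2.6, 0.6], "dr": [0, 0, 20.8], "fingers": -1}, {"delta_pos": [-10, 3.9, 0.9], "dr": [0, 0, 31.2], "fingers": -1}, {"delta_pos": [-12.9, 5.2, 1.2], "dr": [0, 0, 41.6], "fingers": -1}, {"delta_pos": [-12.9, 5.2, 1.2], "dr": [0, 0, 41.6], "fingers": -1}])

```text
time: 9.2
tool_pos: [0.3785, -0.3259, 0.1999]
tool_rot: [-3.141, 0.001, 0.003]
contact_force: [0.2, 0.4, -0.1]
opening: 0.0921
grip_force: 0.0
```

Run:
```python
from h import *
s=robot.observe(); print(s['time'],s['tool_pos'],s['tool_rot'],s['opening'])
goto([.378,-.3255,.01],0)
p=viewer.camera_params('wrist');a=viewer.read_camera('wrist'); cv2.imwrite('pics/w4.png',a[:,:,::-1]); np.save('p4.npy',p['T'])
```

```text
9.2 [ 0.37849917 -0.32592613  0.19990087] [-3.14067568e+00  1.01101302e-03  2.66516520e-03] 0.09205100804535207
delta cm [-0.03 -0.03 18.99] dr deg [-0.1  0.1  0.2]
```

View pics/w4.png

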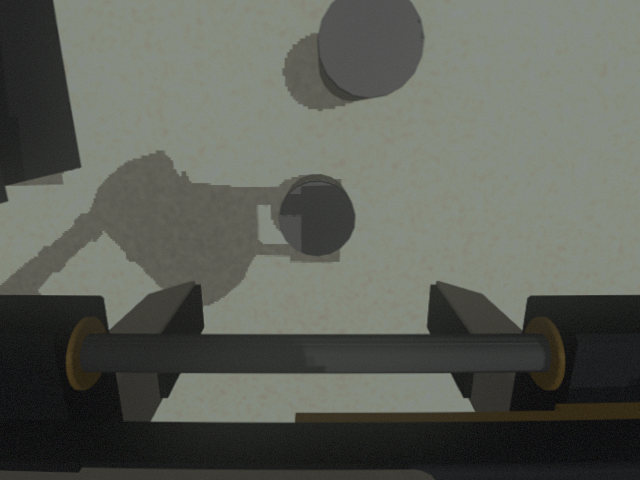

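The wrist view shows the short tub's lid spanning columns 279-355 and rows 181-256, centre near (317,218). The tall tub is at (371,45).

Run:
```python
from h import *
p=viewer.camera_params('wrist')
c=cast(p,[(279,218),(355.5,218),(317,180.5),(317,256)],.048); print(c, c[:2].mean(0),c[2:].mean(0))
```

```text
[[ 0.379467   -0.29784178]
 [ 0.37981272 -0.35509047]
 [ 0.40779993 -0.32609281]
 [ 0.34962682 -0.32648661]] [ 0.37963986 -0.32646612] [ 0.37871338 -0.32628971]
```

Call:
step_arm(increments=[{"delta_pos": [0.05, 0, 5], "dr": [0, 0, 0], "fingers": -1}, {"delta_pos": [0.05, 0, 10], "dr": [0, 0, 0], "fingers": -1}, {"delta_pos": [0.05, 0, 15], "dr": [0, 0, 0], "fingers": -1}, {"delta_pos": [0.05, 0, 18], "dr": [0, 0, 0], "fingers": -1}, {"delta_pos": [0.05, 0, 18.7], "dr": [0, 0, 0], "fingers": -1}])

```text
time: 9.88
tool_pos: [0.3797, -0.3227, 0.0121]
tool_rot: [-3.138, 0.002, 0.009]
contact_force: [-1.1, 0.6, 0.1]
opening: 0.092
grip_force: 0.0
```

Call:
step_arm(increments=[{"delta_pos": [0, 0, 0], "dr": [0, 0, 0], "fingers": -0.6}, {"delta_pos": [0, 0, 0], "dr": [0, 0, 0], "fingers": -0.4}, {"delta_pos": [0, 0, 0], "dr": [0, 0, 0], "fingers": -0.2}, {"delta_pos": [0, 0, 0], "dr": [0, 0, 0], "fingers": 0}, {"delta_pos": [0, 0, 0], "dr": [0, 0, 0], "fingers": 0.2}], newtons=20)

```text
time: 10.5
tool_pos: [0.3805, -0.3253, 0.0145]
tool_rot: [3.14, -0.001, 0.006]
contact_force: [-0.2, 0.3, 6.5]
opening: 0.0573
grip_force: 20.0
```

Call:
step_arm(increments=[{"delta_pos": [0, 0, 0], "dr": [0, 0, 0], "fingers": 1}, {"delta_pos": [0, 0, -0.5], "dr": [0, 0, 0], "fingers": 1}, {"delta_pos": [0, 0, -3], "dr": [0, 0, 0], "fingers": 1}, {"delta_pos": [0, 0, -7], "dr": [0, 0, 0], "fingers": 1}, {"delta_pos": [0, 0, -11], "dr": [0, 0, 0], "fingers": 1}])

```text
time: 11.12
tool_pos: [0.3797, -0.3243, 0.1246]
tool_rot: [-3.14, 0.001, 0.006]
contact_force: [0.9, -0.9, -0.9]
opening: 0.0568
grip_force: 20.0
```

Run:
```python
from h import *
s=robot.observe(); print(s['time'],s['tool_pos'],s['tool_rot'],s['opening'])
# divider pose from the picture w3 (taken after placing): full-res edges of the plate by colour
p=viewer.camera_params('top');im=viewer.read_camera('top'); hsv=cv2.cvtColor(im,cv2.COLOR_RGB2HSV); H,S,V=[hsv[...,i].astype(int) for i in range(3)]
print('plate',rect(cast(p,big((H>17)&(H<30)&(S>60)&(V>30),(275,150,380,275)),.055)))
cv2.imwrite('pics/t5.png',cv2.resize(im[130:300,260:400,::-1],None,fx=3,fy=3))
```

```text
11.125 [ 0.37974052 -0.32425405  0.12455854] [-3.14029147e+00  9.05841963e-04  5.87084952e-03] 0.05677853751583751
plate (array([ 0.52844995, -0.03002706]), (202.5044708251953, 157.13275146484375), 1.6023319959640503)
```

View pics/t5.png

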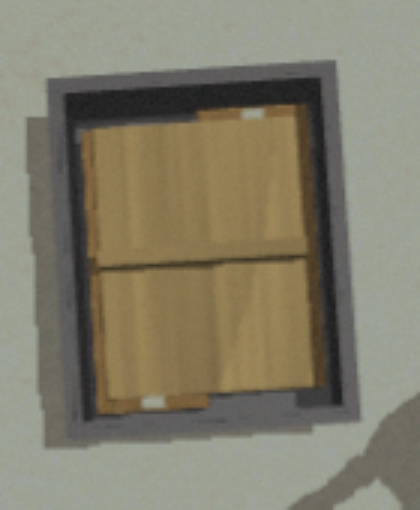

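The top view shows the divider level in the box, at 1.6-1.9° and centred on about (0.528,-0.029). I'll use the near compartment, whose centre is about (0.4745,-0.031).

Call:
step_arm(increments=[{"delta_pos": [0, -0.5, -4], "dr": [0, 0, 0], "fingers": 1}, {"delta_pos": [0.5, -3.5, -7], "dr": [0, 0, -0.5], "fingers": 1}, {"delta_pos": [2, -8, -8], "dr": [0, 0, -1], "fingers": 1}, {"delta_pos": [4, -13, -8], "dr": [0, 0, -1.6], "fingers": 1}, {"delta_pos": [6, -18, -8], "dr": [0, 0, -1.6], "fingers": 1}])

```text
time: 11.8
tool_pos: [0.4392, -0.1428, 0.2038]
tool_rot: [-3.141, -0.0, 0.033]
contact_force: [1.2, 0.6, -2.0]
opening: 0.0571
grip_force: 20.0
```

```bash
python3 -c "
from h import *
s=robot.observe(); print(s['time'],s['tool_pos'],s['tool_rot'],s['opening'])
goto([.4745,-.0308,.18],np.radians(1.9))"
```

```text
11.8 [ 0.43916236 -0.14283763  0.20377586] [-3.14147550e+00 -1.32489477e-04  3.31962431e-02] 0.05711968840482046
delta cm [  3.9  -11.08   2.38] dr deg [-0. -0.  0.]
```

Call:
step_arm(increments=[{"delta_pos": [1.5, -4, 0.5], "dr": [0, 0, 0], "fingers": 1}, {"delta_pos": [3, -8, 1], "dr": [0, 0, 0], "fingers": 1}, {"delta_pos": [3.9, -10.5, 2], "dr": [0, 0, 0], "fingers": 1}, {"delta_pos": [3.9, -11.1, 2.4], "dr": [0, 0, 0], "fingers": 1}, {"delta_pos": [3.9, -11.1, 2.4], "dr": [0, 0, 0], "fingers": 1}])

```text
time: 12.42
tool_pos: [0.4737, -0.0322, 0.1793]
tool_rot: [-3.141, 0.001, 0.034]
contact_force: [1.0, -0.1, -1.0]
opening: 0.0569
grip_force: 20.0
```

Run:
```python
from h import *
s=robot.observe(); print(s['time'],s['tool_pos'],s['tool_rot'],s['opening'])
goto([.4745,-.0308,.075],np.radians(1.9))
a=viewer.read_camera('wrist'); cv2.imwrite('pics/w6.png',a[:,:,::-1])
```

```text
12.425 [ 0.47373116 -0.03220309  0.17933608] [-3.14146342e+00  1.30933218e-03  3.44763775e-02] 0.05693375932925256
delta cm [ 0.1  -0.14 10.43] dr deg [-0.   0.1  0.1]
```

View pics/w6.png

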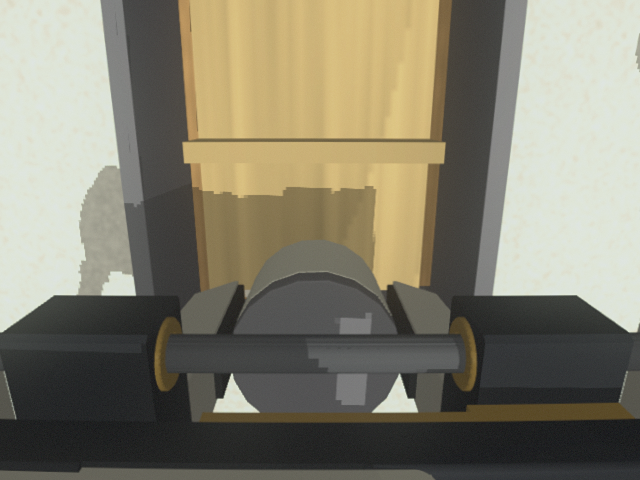

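Run:
```python
from h import *
p=viewer.camera_params('wrist')
print(cast(p,[(184,163),(445,163),(184,142),(445,142)],.09).round(4).tolist())
```

```text
[[0.5201, 0.0444], [0.5251, -0.1065], [0.532, 0.0438], [0.537, -0.1052]]
```

The partition top lies at x ≈ 0.5285, so the tub is within 2 mm of the compartment centre. Lowering it now.

Call:
step_arm(increments=[{"delta_pos": [0.1, -0.1, 2.5], "dr": [0, 0, 0], "fingers": 1}, {"delta_pos": [0.1, -0.1, 5.5], "dr": [0, 0, 0], "fingers": 1}, {"delta_pos": [0.1, -0.1, 8.2], "dr": [0, 0, 0], "fingers": 1}, {"delta_pos": [0.1, -0.1, 9.8], "dr": [0, 0, 0], "fingers": 1}, {"delta_pos": [0.1, -0.1, 10.3], "dr": [0, 0, 0], "fingers": 1}])

```text
time: 13.1
tool_pos: [0.4749, -0.0321, 0.0762]
tool_rot: [-3.141, 0.001, 0.032]
contact_force: [0.6, 0.0, -1.0]
opening: 0.0569
grip_force: 20.0
```

Call:
step_arm(increments=[{"delta_pos": [0, 0, 0.1], "dr": [0, 0, 0], "fingers": 1}, {"delta_pos": [0, 0, 0.2], "dr": [0, 0, 0], "fingers": 1}, {"delta_pos": [0, 0, 0.3], "dr": [0, 0, 0], "fingers": 1}, {"delta_pos": [0, 0, 0.4], "dr": [0, 0, 0], "fingers": 1}, {"delta_pos": [0, 0, 0.5], "dr": [0, 0, 0], "fingers": 1}])

```text
time: 13.72
tool_pos: [0.4754, -0.0311, 0.0718]
tool_rot: [-3.142, -0.0, 0.034]
contact_force: [0.2, -0.1, -1.2]
opening: 0.0572
grip_force: 20.0
```

Call:
step_arm(increments=[{"delta_pos": [0, 0, 0.08], "dr": [0, 0, 0], "fingers": 1}, {"delta_pos": [0, 0, 0.16], "dr": [0, 0, 0], "fingers": 1}, {"delta_pos": [0, 0, 0.24], "dr": [0, 0, 0], "fingers": 1}, {"delta_pos": [0, 0, 0.3], "dr": [0, 0, 0], "fingers": 1}, {"delta_pos": [0, 0, 0.3], "dr": [0, 0, 0], "fingers": 1}])

```text
time: 14.35
tool_pos: [0.4753, -0.031, 0.0695]
tool_rot: [3.142, -0.0, 0.034]
contact_force: [-2.8, 1.3, 7.3]
opening: 0.0573
grip_force: 20.0
```

Call:
step_arm(increments=[{"delta_pos": [0, 0, 0], "dr": [0, 0, 0], "fingers": -0.3}, {"delta_pos": [0, 0, 0], "dr": [0, 0, 0], "fingers": -0.5}, {"delta_pos": [0, 0, 0], "dr": [0, 0, 0], "fingers": -0.7}, {"delta_pos": [0, 0, 0], "dr": [0, 0, 0], "fingers": -0.7}, {"delta_pos": [0, 0, 0], "dr": [0, 0, 0], "fingers": -0.7}])

```text
time: 14.98
tool_pos: [0.4753, -0.0311, 0.0686]
tool_rot: [-3.141, 0.0, 0.034]
contact_force: [-0.8, -0.0, 0.6]
opening: 0.078
grip_force: 0.0
```

Call:
step_arm(increments=[{"delta_pos": [0, 0, -1], "dr": [0, 0, 0], "fingers": -0.7}, {"delta_pos": [0, 0, -4], "dr": [0, 0, 0], "fingers": -0.7}, {"delta_pos": [0, 0, -8], "dr": [0, 0, 0], "fingers": -0.7}, {"delta_pos": [0, 0, -13], "dr": [0, 0, 0], "fingers": -0.7}, {"delta_pos": [0, 0, -16], "dr": [0, 0, 0], "fingers": -0.7}])

```text
time: 15.6
tool_pos: [0.4758, -0.0312, 0.232]
tool_rot: [3.141, -0.004, 0.034]
contact_force: [0.9, -0.3, 0.6]
opening: 0.0784
grip_force: 0.0
```

Run:
```python
from h import *
s=robot.observe(); print(s['time'],s['tool_pos'],s['contact_force'],s['opening'])
a=viewer.read_camera('wrist'); b=viewer.read_camera('scene')
c=np.hstack([cv2.resize(a,(480,360)),cv2.resize(b[140:340,200:380],(320,360))])
cv2.imwrite('pics/c7.png',c[:,:,::-1])
```

```text
15.6 [ 0.47583863 -0.03120813  0.23195728] [ 0.9475833  -0.28788447  0.61248591] 0.07839097383731991
```

View pics/c7.png

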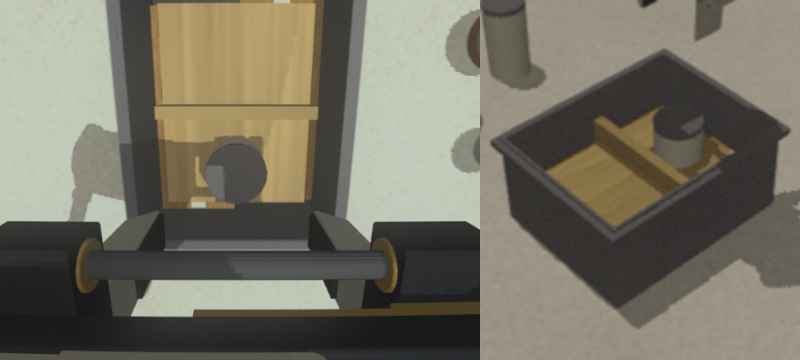

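The short tub stands upright in the near compartment, with its lid at (236,172) in the composite. The divider is flat and the gripper is clear, so I'm handing in.

```bash
python3 -c "
from cell import robot
print(robot.hand_in())"
```

```text
the job is handed in; nothing more can be done
None
```

The divider lies flat on the cartons in the box, partition up and lengthwise, and the short tub stands upright in its near (robot-side) compartment; I handed the job in at about 16 s, and hand-in returned no verdict.

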